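# Slide the seed tins into their nests on the seeder deck

## Robot

A 6-joint arm with a two-finger parallel gripper is mounted at the origin on the work surface. World frame = base frame: x ahead of the robot, y to its left, z up, the work surface at z = 0. Lengths are in m, angles in rad, forces in N, time in s.
With the tool pointing down it reaches from about 0.35 to 0.975 m from the base axis. Payload 4.9 kg.
Tool frame: the origin (TCP) lies on the centre line of the jaws, within the pads' length; the fingertips stand ctrl.nose_length ahead of it and the grasp point (between the pads) lies 2 mm behind it (ctrl.nose_length is the distance from the TCP to the fingertips, in m); z points along the fingers, y is the direction in which the jaws open and shut (so a half turn about z gives the same grasp; the last joint's range is limited). The gripper opens to 85 mm and grips with 20 to 120 N. Pads are 22 mm wide; open, the fingers measure 114 mm over their backs; the gripper's body (76 mm by 85 mm) begins 54 mm behind the grasp point. The pads swing forward as they close: fully open they stand 13 mm farther back than shut.
Start: joints at [-1.337, 0.053, 1.613, -0, 1.476, -0.119], TCP at [0.216, -0.586, 0.248] pointing down, gripper open.
Joint ranges: [-3.01, 3.01], [-1.01, 2.22], [0.06, 2.58], [-1.02, 4.17], [0.09, 2.62], [-3.14, 3.14]. Speed limits (rad/s): [2.57, 2.57, 3.14, 3.14, 3.14, 3.14].

## Interface

Orientations are given as a rotation vector (axis times angle).
In Python, from station import sensors, get_image, order, ctrl gives the robot as it stands.
- The arm moves only by the tool move_arm, never from a script. Its argument "increments" is a list of rows, each a list of 5 numbers: the shift along the tool's x, y, z in cm, then the turn about the tool's z in degrees, then the finger opening in cm, from 0 to 8.54. In form: [[dx, dy, dz, twist, gripper], ...]. A call has 1 to 5 rows; each row is the pose to reach, as a shift and turn from the pose commanded when the call began, along the tool's axes at that moment; what a row does not reach only later rows make up. A row lasts 1/8 s, in which the tool goes at most 62.5 mm and 10.7 degrees, less where a joint would pass 70% of its speed; a pose out of reach is approached as far as the arm can. A call with a gripper value outside its range is refused whole. The fingers move at their own pace and stop on an object; "newtons" is the grip in N (left out, the last holds). Time passes only in rows, so rows that repeat a pose let the fingers close. It gives the time, the measured TCP pose, the force and the opening at its end, in the units of the state.
- sensors.get_obs(): the state, without advancing time (a new reading comes with each control period).
- get_image(name): name is "scene" or "top"; returns a dict with "image" (420x560x3 uint8, red, green, blue), "K" (3x3 intrinsics, pixels), "D" ([k1, k2, p1, p2, k3] as OpenCV has them; the pictures are not rectified), "R" (3x3) and "t" (3): a world point X has camera coordinates R X + t. Camera axes: x right, y down, z forward; pixel columns grow to the right and rows downward; lengths in m; the calibration is good to about 2 mm. A picture is of the moment at which its call begins. There is no depth.
- order.finish_job(): hands the job in, once; it reports no verdict.
The state is a dict: "t": time; "q": joint angles; "dq": joint speeds; "effort": joint torques, N m; "tool_pos": TCP position; "tool_rot": TCP orientation; "contact_force": force on the tool from outside, world axes, zero at the start; "wrist_torque": the same for the moment, N m; "opening": finger opening in m.
Only numpy, scipy, OpenCV 4.12 (cv2) and the standard library are available. Lean on these libraries where they do the work, as an engineer would, in place of code of your own. Each camera call takes 0.05 s, during which the arm holds its last target.

## Task

Two large closed seed tins, one round and one square, stand on the seeder's feed deck. Slide each one across the deck, upright and without lifting it off, into the nest of its own shape until it has dropped in and sits flat on the nest's floor. Leave the small tin and the little clay pot on the deck, and the brush and the trowel on the bench, where they are.

Things in the scene. Friction and masses are not known exactly. Their poses are not given: they have to be found in the camera images.
- deck: Grey fixed board, flat level top 22 mm above the table; origin at table height; runs -155..+160 mm in its x, +-320 mm in its y; z up. 35 mm high fence along its far (+x) edge. Two white 140 mm nest tiles lie flush in it at x = +70, y = +70 and -70 mm (which nest is on which side varies). The tins start on the near strip, x about -60 mm, one near each end.
- round_nest_floor (a point): Centre of the floor of the round nest: a round recess 100 mm in diameter, 8 mm deep below the deck's top, so the floor is 14 mm above the table, with straight walls. Axes as the deck's.
- square_nest_floor (a point): Centre of the floor of the square nest: a square recess 86 x 86 mm, sides along the deck's axes, 8 mm deep below the deck's top, floor 14 mm above the table, straight walls. Axes as the deck's.
- round_tin: Closed steel tin, seed inside, smooth flat lid, 50 mm high, mass 0.25 to 0.5 kg; round, 92 mm in diameter: 4 mm of play all round in its nest; it does not go into the square one. Origin at the centre of its underside, z up. It slides when pushed near its foot with a few newtons.
- square_tin: Closed steel tin, seed inside, smooth flat lid, 50 mm high, mass 0.25 to 0.5 kg; square, 78 x 78 mm, x and y along its sides: 4 mm of play all round in its nest; fits no other, nor its own if turned over 0.1 rad. Origin at the centre of its underside, z up. Starts turned up to 0.4 rad to the deck; two fingertips laid flat on a face steer it; a push off the square can lodge a corner between them.
- small_tin: Bystander: round steel tin 58 mm in diameter, 42 mm high, on one far corner of the deck, origin at the centre of its underside.
- clay_pot: Bystander: little terracotta pot 64 mm wide, 55 mm high, on the other far corner of the deck, origin at the centre of its underside.
- brush: Bystander: hand brush lying on the table near the robot on its right, along its x.
- trowel: Bystander: hand trowel with wooden handle, about 300 mm long, lying on the table near the robot on its left, along its x.
Not all that is in view belongs to the job. What is shaped like the part that bears round_nest_floor but red is not meant.

How it is judged:
By the outcome, as a careful person would: the job done as asked, in the order asked, and still so for the second after the job is handed in, with the robot touching nothing.
It also fails if it takes over 72 s, if anything falls off the work surface, if the arm or the gripper's body presses on something with over 40 N, if the wrist force passes 120 N, or if a joint passes its speed limit or range.

## Working session

There is one attempt and no reset: what is moved stays moved. The work goes in short steps, Python scripts to look and compute and a tool call to move; the robot and the scene stay as the last step left them, time stands still between calls to the robot, and variables do not carry over. Pictures are saved under pics/ and viewed, and the job is handed in when it is done.

Besides the shell and the picture viewer there is one more tool, called after "Call:" as name(argument=value, ...) on one line, values as JSON. move_arm: Moves the arm, as the interface text tells. Its arguments: {"type":"object","properties":{"increments":{"type":"array"},"newtons":{"type":"number"}},"required":["increments"]}

```bash
ls; mkdir -p pics
python3 - <<'E'
from station import sensors, get_image, order, ctrl
import cv2
print(ctrl.nose_length, sensors.get_obs())
for n in ("scene","top"):
    d=get_image(n); cv2.imwrite(f"pics/{n}0.png",d["image"][:,:,::-1]); print(n,d["K"],d["D"],d["R"],d["t"])
E
```

```text
pics
0.017 {'t': 0.0, 'q': array([-1.33700549e+00,  5.33591072e-02,  1.61430463e+00, -6.55949169e-05,
        1.47598422e+00, -1.19003497e-01]), 'dq': array([ 0.00011217, -0.00109216, -0.00266717,  0.00159294,  0.00039249,
        0.00052771]), 'effort': array([-8.74865127e-04, -3.93673074e+01, -3.70179605e+01, -1.27654339e-04,
        7.01777419e-03,  1.05263015e-05]), 'tool_pos': array([ 0.2157952 , -0.58593474,  0.24705523]), 'tool_rot': array([-3.09082429e+00, -5.50948871e-01,  2.87399171e-04]), 'contact_force': array([-0.35398841, -0.47097064,  0.38175275]), 'wrist_torque': array([ 0.01601704, -0.03497023, -0.01181292]), 'opening': 0.08521773142856874}
scene [[541.49578219   0.         291.75794536]
 [  0.         541.49578219 207.69553048]
 [  0.           0.           1.        ]] [-0.18169618  0.          0.          0.          0.        ] [[ 5.55329856e-01  8.31630125e-01 -2.93477004e-04]
 [ 6.33989843e-01 -4.23581786e-01 -6.47020362e-01]
 [-5.38205936e-01  3.59123663e-01 -7.62472665e-01]] [-0.26951525 -0.28080563  1.70716771]
top [[384.73226833   0.         280.35047386]
 [  0.         384.73226833 208.04133295]
 [  0.           0.           1.        ]] [-0.07331862  0.          0.          0.          0.        ] [[ 2.67267995e-02 -9.99641746e-01  1.43483057e-03]
 [-9.98784463e-01 -2.67632911e-02 -4.13922920e-02]
 [ 4.14158639e-02 -3.26802989e-04 -9.99141942e-01]] [-0.02698992  0.49334727  0.99547789]
```

View pics/scene0.png

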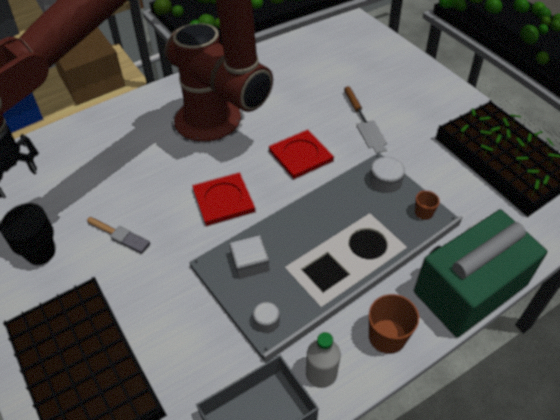

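View pics/top0.png

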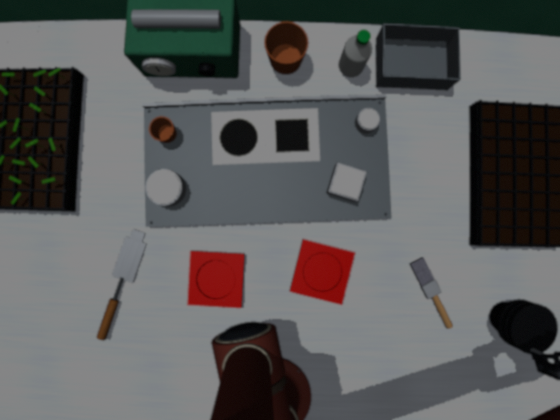

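The top view shows the round tin at (164,188), the square tin at (347,182), and the white tiles with the round nest at (239,137) and the square nest at (292,135). The red tiles at (216,279) and (323,271) lie on the bench, off the deck. They are red, so they're decoys. Next I'll measure and make an enlarged crop.

```bash
cat > h.py <<'E'
import numpy as np, cv2
from station import sensors, get_image, order, ctrl
def ray(d,px,z):
    p=cv2.undistortPoints(np.array(px,float).reshape(-1,1,2),d["K"],d["D"]).reshape(-1,2)
    R=d["R"];C=-R.T@d["t"]; v=np.c_[p,np.ones(len(p))]@R
    s=(z-C[2])/v[:,2]; return (C+v*s[:,None])
def comps(d,mask,lo,hi):
    out=[]
    cs,_=cv2.findContours(mask.astype(np.uint8),cv2.RETR_CCOMP,cv2.CHAIN_APPROX_NONE)
    for c in cs:
        a=cv2.contourArea(c)
        if lo<a<hi: out.append(c)
    return out
E
python3 - <<'E'
from h import *
d=get_image("top"); im=d["image"]; 
cv2.imwrite("pics/crop1.png",cv2.resize(im[80:240,130:410,::-1],None,fx=2.8,fy=2.8,interpolation=cv2.INTER_CUBIC))
hsv=cv2.cvtColor(im,cv2.COLOR_RGB2HSV)
for p in [(164,188),(347,182),(265,137),(239,137),(292,135),(200,200),(368,119),(162,129)]: print(p,im[p[1],p[0]])
V=hsv[:,:,2];S=hsv[:,:,1]
reg=np.zeros(V.shape,bool);reg[103:222,148:388]=1
for nm,m,z in(("bright",(V>135)&(S<60)&reg,0.072),("dark",(V<50)&reg,0.022)):
    for c in comps(d,m,150,9000):
        r=cv2.minAreaRect(c);b=cv2.boxPoints(r)
        M=cv2.moments(c);cen=(M['m10']/M['m00'],M['m01']/M['m00'])
        zz=0.022 if cv2.contourArea(c)>2500 else z
        print(nm,cv2.contourArea(c),np.round(cen,1),"rect",np.round(r,1) if 0 else r,ray(d,[cen],zz).round(4)[0],"\n",ray(d,b,zz).round(4)[:,:2].tolist())
E
```

```text
(164, 188) [134 134 135]
(347, 182) [135 135 135]
(265, 137) [135 135 135]
(239, 137) [15 16 16]
(292, 135) [14 14 16]
(200, 200) [89 95 99]
(368, 119) [134 134 134]
(162, 129) [67 35 17]
dark 175.5 [173.4 139.5] rect ((173.4345245361328, 139.3626251220703), (13.226461410522461, 19.839693069458008), 42.709388732910156) [0.6657 0.2714 0.022 ] 
 [[0.6581, 0.3018], [0.6976, 0.2679], [0.6742, 0.241], [0.6348, 0.2749]]
dark 864.0 [291.6 135. ] rect ((291.67572021484375, 134.89297485351562), (30.13590431213379, 30.53558349609375), 87.70938873291016) [ 0.6851 -0.0381  0.022 ] 
 [[0.7225, 0.0042], [0.728, -0.0756], [0.6483, -0.0805], [0.6429, -0.0011]]
dark 940.5 [238.3 137. ] rect ((238.5, 137.0), (34.0, 35.0), 90.0) [0.676 0.101 0.022] 
 [[0.7202, 0.148], [0.7224, 0.0561], [0.6324, 0.0533], [0.6302, 0.1446]]
dark 151.5 [157.9 126. ] rect ((158.3258514404297, 126.16033172607422), (13.50606632232666, 19.31954574584961), 40.23635482788086) [0.7009 0.3145 0.022 ] 
 [[0.692, 0.3434], [0.7321, 0.312], [0.7092, 0.2833], [0.6692, 0.3147]]
```

View pics/crop1.png

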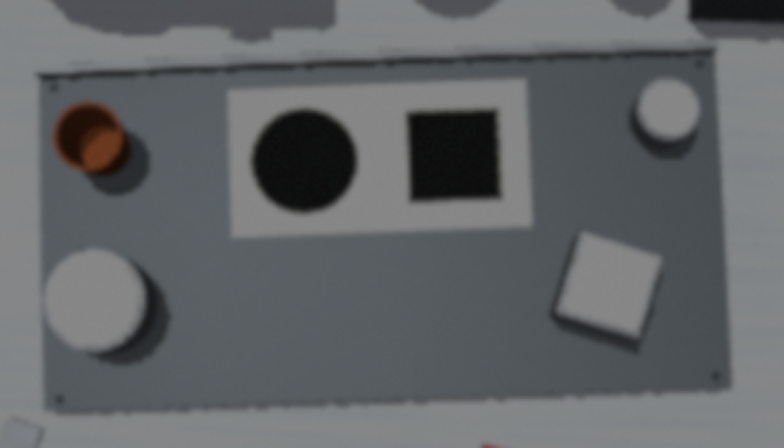

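The enlarged crop shows white tiles with a black disc and a black square, the round tin at lower left and the tilted square tin at right, so the targets are confirmed. Now I'll refine the edges.

```bash
cat >> h.py <<'E'
def big(d,lohi,region,k=4):
    """subpixel contours of channel-max in range in region(x0,y0,x1,y1)"""
    x0,y0,x1,y1=region
    g=d["image"][y0:y1,x0:x1].max(2); s=d["image"][y0:y1,x0:x1].astype(int); s=s.max(2)-s.min(2)
    G=cv2.resize(g,None,fx=k,fy=k,interpolation=cv2.INTER_CUBIC)
    Sg=cv2.resize(s.astype(np.uint8),None,fx=k,fy=k,interpolation=cv2.INTER_CUBIC)
    m=((G>=lohi[0])&(G<=lohi[1])&(Sg<25)).astype(np.uint8)
    cs,_=cv2.findContours(m,cv2.RETR_EXTERNAL,cv2.CHAIN_APPROX_NONE)
    c=max(cs,key=cv2.contourArea).reshape(-1,2).astype(float)
    return (c+.5)/k-.5+[x0,y0]
def rect(d,c,z):
    P=ray(d,c,z)[:,:2]; r=cv2.minAreaRect((P*1000).astype(np.float32)); 
    return r,cv2.boxPoints(r)
def circ(d,c,z):
    P=ray(d,c,z)[:,:2]; e=cv2.fitEllipse((P*1000).astype(np.float32)); return e
E
python3 - <<'E'
from h import *
d=get_image("top")
print("tiles",rect(d,big(d,(112,255),(200,103,330,172)),.022))
print("sq nest",rect(d,big(d,(0,70),(270,115,314,158)),.022))
print("rd nest",circ(d,big(d,(0,70),(216,115,264,160)),.022))
print("sq tin",rect(d,big(d,(114,255),(322,155,375,208)),.072))
print("rd tin",circ(d,big(d,(114,255),(142,165,192,212)),.072))
print("sm tin",circ(d,big(d,(114,255),(353,106,384,134)),.064))
E
```

```text
tiles (((680.6212158203125, 31.89202880859375), (142.6513214111328, 282.2015380859375), 3.5460572242736816), array([[ 600.7049  ,  168.31108 ],
       [ 618.15936 , -113.350136],
       [ 760.53754 , -104.52702 ],
       [ 743.08307 ,  177.13419 ]], dtype=float32))
sq nest (((685.2039794921875, -38.20081329345703), (83.25630187988281, 83.1346435546875), 3.5535643100738525), array([[ 6.4107947e+02,  7.0640564e-01],
       [ 6.4623230e+02, -8.2268402e+01],
       [ 7.2932849e+02, -7.7108032e+01],
       [ 7.2417566e+02,  5.8667755e+00]], dtype=float32))
rd nest ((676.2022094726562, 101.2046890258789), (95.43495178222656, 95.79238891601562), 167.97901916503906)
sq tin (((562.7734375, -177.1693878173828), (73.07835388183594, 73.32355499267578), 73.8322982788086), array([[ 517.38727, -202.05501],
       [ 587.811  , -222.47194],
       [ 608.1596 , -152.28377],
       [ 537.7359 , -131.86684]], dtype=float32))
rd tin ((535.630126953125, 290.1506042480469), (100.1823501586914, 116.37663269042969), 85.3472900390625)
sm tin ((724.7232055664062, -230.01422119140625), (50.27934646606445, 52.14984130859375), 158.55421447753906)
```

```bash
cat >> h.py <<'E'
from scipy.spatial.transform import Rotation as Ro
DY=np.radians(3.55); DR=np.array([[np.cos(DY),-np.sin(DY)],[np.sin(DY),np.cos(DY)]]); DO=np.array([.6108,.0276])
def todeck(p): return DR.T@(np.array(p)[:2]-DO)
def toworld(p): return DR@np.array(p)+DO
def state():
    o=sensors.get_obs(); R=Ro.from_rotvec(o["tool_rot"]).as_matrix()
    return o,R
def inc(dx,dy,z,yawdeck):
    """row values to bring TCP to deck (m) pos, z world, tool x at yawdeck deg rel. deck"""
    o,R=state(); w=np.r_[toworld((dx,dy)),z]-o["tool_pos"]
    s=R.T@w*100; yaw=np.degrees(np.arctan2(R[1,0],R[0,0])); tw=-(yawdeck+3.55-yaw); tw=(tw+180)%360-180
    return np.round([*s,tw],2)
def show():
    o,R=state(); print("t",o["t"].round(2) if hasattr(o["t"],'round') else o["t"],"deck",(todeck(o["tool_pos"])*1000).round(1),"z",o["tool_pos"][2].round(4),"yawdeck",round(float(np.degrees(np.arctan2(R[1,0],R[0,0])))-3.55,1),"F",o["contact_force"].round(1),"op",round(o["opening"],4))
E
python3 - <<'E'
from h import *
d=get_image("top")
c=big(d,(114,255),(148,165,192,212)); 
P=ray(d,c,.072)[:,:2]; P=P[c[:,0]>149.5]
A=np.c_[2*P,np.ones(len(P))]; s=np.linalg.lstsq(A,(P**2).sum(1),rcond=None)[0]; r=np.sqrt(s[2]+s[:2]@s[:2]); print("rd",s[:2],r,"deck",todeck(s[:2]), np.abs(np.hypot(*(P-s[:2]).T)-r).max())
# scene check: project
S=get_image("scene")
for nm,p in(("sq",(.5628,-.1772,.072)),("rd",(*s[:2],.072)),("sqn",(.685,-.038,.022)),("rdn",(.6763,.1015,.022))):
    q,_=cv2.projectPoints(np.array([p],float),cv2.Rodrigues(S["R"])[0],S["t"],S["K"],S["D"]);print(nm,q.ravel().round(1))
g=S["image"].max(2); 
cv2.imwrite("pics/crop2.png",cv2.resize(S["image"][140:290,220:420,::-1],None,fx=4,fy=4,interpolation=cv2.INTER_CUBIC))
print("sq deck",todeck((.5628,-.1772)))
show()
th=-19.7;u=np.array([-np.sin(np.radians(th)),np.cos(np.radians(th))]);pt=todeck((.5628,-.1772))-.078*u;print(pt)
print(inc(*pt,.15,90+th), inc(*pt,.047,90+th))
E
```

```text
rd [0.53737761 0.27975559] 0.04403065823144946 deck [-0.05766814  0.25621803] 0.001659770832862277
sq [247.9 251.6]
rd [387.9 169. ]
sqn [324.5 271.8]
rdn [367.1 243.6]
sq deck [-0.06058902 -0.20143488]
t 0.3 deck [-432.1 -588.3] z 0.2479 yawdeck 16.7 F [ 0.6 -0.   0.5] op 0.0856
[-0.08688245 -0.27486958]
[ 42.06 -20.12   9.81 -53.64] [ 42.06 -20.11  20.11 -53.64]
```

View pics/crop2.png

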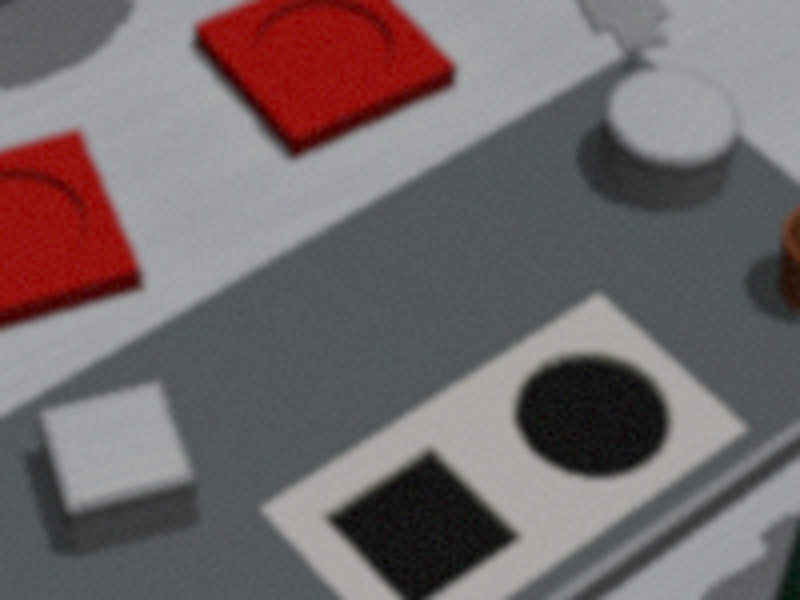

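In the scene crop, the square lid is centred near (249,252) and the round lid near (388,169). Both are within about 1 px of the projected points from the top view, so the two cameras agree. I'll move to the right of the square tin.

Call:
move_arm(increments=[[5, -2.5, 0.5, -6, 4.5], [10, -5, 1, -12, 4.5], [15, -7.5, 2, -19, 4.5], [20, -10, 3, -26, 4.5], [25, -12, 4, -32, 4.5]])

```text
t: 0.92
tool_pos: [0.4101, -0.386, 0.2082]
tool_rot: [2.818, 1.387, 0.0]
contact_force: [0.5, -1.5, -0.2]
opening: 0.0451
```

```bash
python3 -c "
from h import *
show();print(inc(-.0869,-.2749,.13,70.3),inc(-.0869,-.2749,.047,70.3))"
```

```text
t 0.925 deck [-225.9 -400.4] z 0.2082 yawdeck 48.9 F [ 0.5 -1.5 -0.2] op 0.0451
[ 18.6    2.22   7.82 -21.43] [ 18.6    2.21  16.12 -21.43]
```

Call:
move_arm(increments=[[6, 0.7, 2.5, -7, 4.5], [12, 1.4, 5, -14, 4.5], [18.6, 2.2, 8, -21.4, 4.5], [18.6, 2.2, 12, -21.4, 4.5], [18.6, 2.2, 14.5, -21.4, 4.5]])

```text
t: 1.55
tool_pos: [0.5401, -0.2517, 0.0604]
tool_rot: [-2.51, -1.884, 0.002]
contact_force: [0.5, -0.2, 0.1]
opening: 0.0452
```

Run:
```python
from h import *
show();print(inc(-.0869,-.2749,.047,70.3))
d=get_image("top");cv2.imwrite("pics/t3.png",cv2.resize(d["image"][90:260,260:440,::-1],None,fx=3.5,fy=3.5,interpolation=cv2.INTER_CUBIC))
```

```text
t 1.55 deck [ -87.8 -274.4] z 0.0604 yawdeck 70.2 F [ 0.5 -0.2  0.1] op 0.0452
[-0.02  0.11  1.34 -0.08]
```

View pics/t3.png

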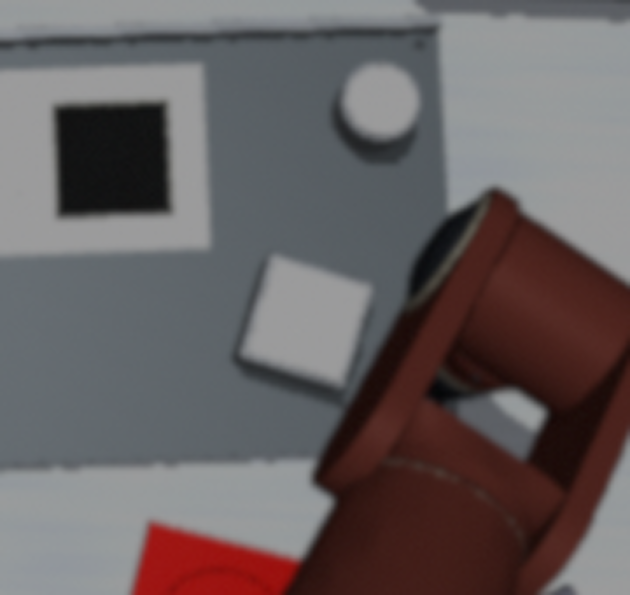

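Call:
move_arm(increments=[[0, 0.1, 1.3, 0, 4.5], [1.2, 0.1, 1.4, 0, 4.5], [2.2, 0.1, 1.4, 0, 4.5], [3.0, 0.1, 1.4, 0, 4.5], [3.8, 0.1, 1.4, 0, 4.5]])

```text
t: 2.22
tool_pos: [0.5529, -0.2181, 0.0505]
tool_rot: [2.513, 1.881, -0.0]
contact_force: [-0.8, -2.5, 2.8]
opening: 0.0447
```

Run:
```python
from h import *
show()
d=get_image("scene");cv2.imwrite("pics/s4.png",cv2.resize(d["image"][180:330,180:380,::-1],None,fx=4,fy=4,interpolation=cv2.INTER_CUBIC))
```

```text
t 2.225 deck [ -73.1 -241.6] z 0.0505 yawdeck 70.1 F [-0.8 -2.5  2.8] op 0.0447
```

View pics/s4.png

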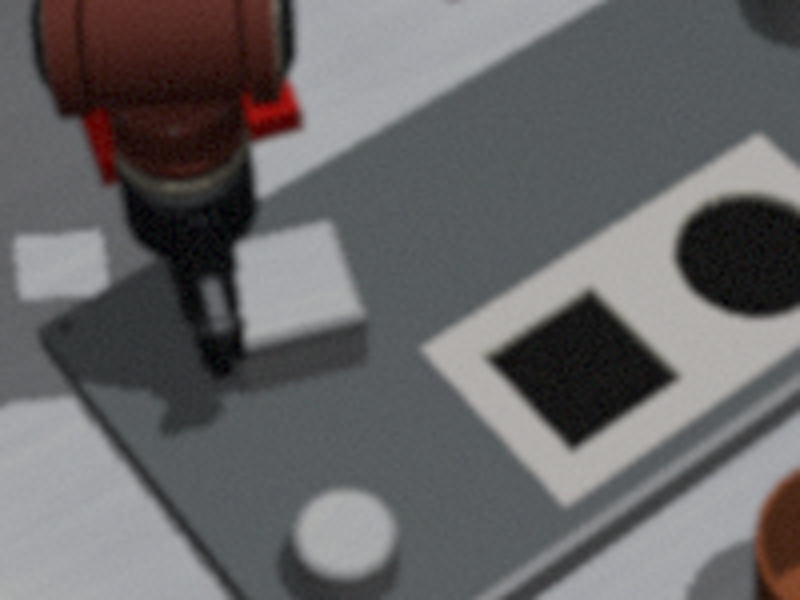

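The scene crop shows the fingers against the tin's right face at (230,340) in the crop, in flat contact. I'll push along an arc that turns it square.

Call:
move_arm(increments=[[1, 0, 0.2, -1.5, 4.5], [2, -0.05, 0.3, -3, 4.5], [3, -0.1, 0.3, -4.5, 4.5], [4, -0.2, 0.3, -6, 4.5], [5, -0.3, 0.3, -7.6, 4.5]])

```text
t: 2.9
tool_pos: [0.5648, -0.1697, 0.048]
tool_rot: [2.38, 2.044, 0.001]
contact_force: [-0.0, -5.9, 5.7]
opening: 0.0452
```

Run:
```python
from h import *
show()
d=get_image("scene");cv2.imwrite("pics/s5.png",cv2.resize(d["image"][180:330,180:380,::-1],None,fx=4,fy=4,interpolation=cv2.INTER_CUBIC))
```

```text
t 2.9 deck [ -58.1 -194.1] z 0.048 yawdeck 77.8 F [-0.  -5.9  5.7] op 0.0452
```

View pics/s5.png

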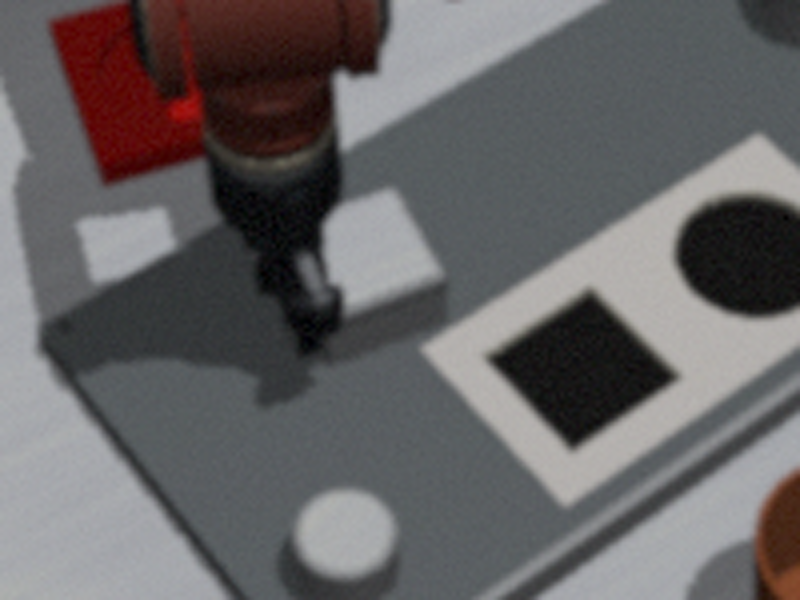

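The tin is following flat on the fingers and turning as intended. I'll continue.

Call:
move_arm(increments=[[1, 0, 0, -1.7, 4.5], [2, -0.05, 0, -3.4, 4.5], [3, -0.1, 0, -5.1, 4.5], [4, -0.2, 0, -6.8, 4.5], [5, -0.35, 0, -8.5, 4.5]])

```text
t: 3.58
tool_pos: [0.5691, -0.1195, 0.0479]
tool_rot: [2.222, 2.215, 0.001]
contact_force: [0.5, -5.2, 5.1]
opening: 0.0452
```

Run:
```python
from h import *
show();print(inc(-.045,-.12,.048,90))
```

```text
t 3.575 deck [ -50.7 -144.3] z 0.0479 yawdeck 86.3 F [ 0.5 -5.2  5.1] op 0.0452
[ 2.46  0.42 -0.02 -3.74]
```

Call:
move_arm(increments=[[0.8, 0, 0, -1.3, 4.5], [1.5, 0, 0, -2.5, 4.5], [2.1, 0, 0, -3.4, 4.5], [2.4, 0, 0, -3.7, 4.5], [1.5, 0, 0, -3.7, 4.5]])

```text
t: 4.2
tool_pos: [0.5679, -0.103, 0.0466]
tool_rot: [-2.152, -2.288, -0.002]
contact_force: [0.4, 0.9, -0.1]
opening: 0.0448
```

Call:
move_arm(increments=[[-3, 0, -1, 0, 4.5], [-5, 0, -5, 0, 4.5], [-10, 0, -6, 0, 4.5], [-12, 0, -6, 0, 4.5]])

```text
t: 4.7
tool_pos: [0.5751, -0.2257, 0.1071]
tool_rot: [2.155, 2.284, 0.001]
contact_force: [-0.5, 0.6, 0.4]
opening: 0.0449
```

Run:
```python
from h import *
show()
d=get_image("top");cv2.imwrite("pics/t6.png",cv2.resize(d["image"][90:260,200:400,::-1],None,fx=3.5,fy=3.5,interpolation=cv2.INTER_CUBIC))
r,b=rect(d,big(d,(114,255),(266,164,322,210)),.072);print(r,todeck(np.array(r[0])/1000))
```

```text
t 4.7 deck [ -51.3 -250.6] z 0.1071 yawdeck 89.8 F [-0.5  0.6  0.4] op 0.0449
((545.1146850585938, -31.13973617553711), (113.01084899902344, 110.0848159790039), 1.6403307914733887) [-0.06919641 -0.05455982]
```

View pics/t6.png

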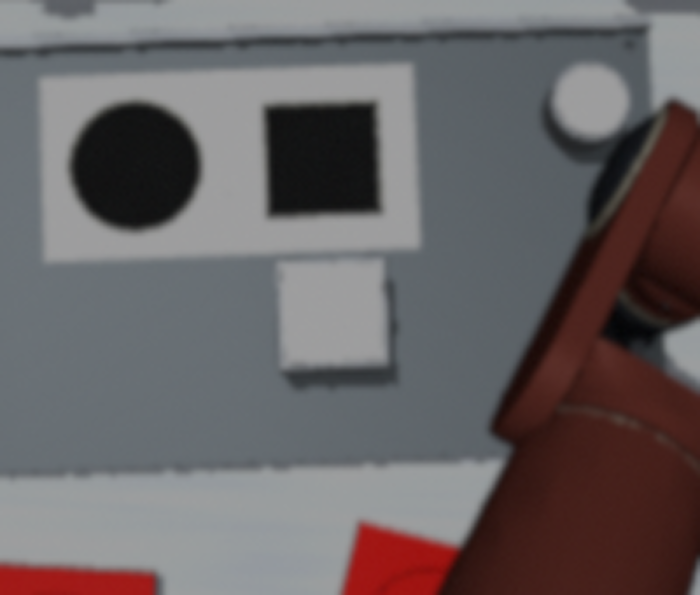

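Run:
```python
from h import *
d=get_image("top")
for y0 in(162,163):
  for lo in (114,120):
    r,b=rect(d,big(d,(lo,255),(272,y0,318,204)),.072);print(r,todeck(np.array(r[0])/1000))
```

```text
((563.9134521484375, -44.9763298034668), (85.99143981933594, 109.29210662841797), 1.5806772708892822) [-0.05129047 -0.06953387]
((566.5324096679688, -37.786460876464844), (82.16436767578125, 93.64557647705078), 2.6778199672698975) [-0.04823135 -0.06251996]
((562.4925537109375, -38.04472732543945), (83.50569915771484, 95.32575225830078), 1.5996894836425781) [-0.05227944 -0.06252759]
((565.289794921875, -37.83876419067383), (79.67699432373047, 93.65719604492188), 2.6778199672698975) [-0.04947482 -0.06249523]
```

Run:
```python
from h import *
d=get_image("top")
x0,y0,x1,y1=268,150,322,206;k=4
G=cv2.resize(d["image"][y0:y1,x0:x1].max(2),None,fx=k,fy=k,interpolation=cv2.INTER_CUBIC)
m=(G>116).astype(np.uint8); 
for e in(17,33,65):
    K=np.ones((e,e),np.uint8); mm=cv2.morphologyEx(m,cv2.MORPH_OPEN,K)
    n,lab,st,ce=cv2.connectedComponentsWithStats(mm)
    for i in range(1,n):
        if st[i][4]<8000: continue
        cs,_=cv2.findContours((lab==i).astype(np.uint8),0,1); c=(cs[0].reshape(-1,2)+.5)/k-.5+[x0,y0]
        r,b=rect(d,c,.072); print(e,st[i],r,todeck(np.array(r[0])/1000))
cv2.imwrite("pics/m7.png",m*255)
print(G[40:70:2,96])
```

```text
17 [    0     0   211   179 25878] ((581.657470703125, -44.893096923828125), (110.41375732421875, 129.90023803710938), 1.592752456665039) [-0.03357535 -0.0705495 ]
33 [    0     0   211   178 25702] ((581.9474487304688, -44.885032653808594), (109.83353424072266, 129.90023803710938), 1.592752456665039) [-0.03328543 -0.07055941]
65 [   41     9   129   169 20300] ((579.110595703125, -44.75644302368164), (104.16863250732422, 78.86109161376953), 1.5920292139053345) [-0.03610888 -0.07025541]
[156 153 148 141 133 127 123 125 130 140 147 153 156 158 158]
```

View pics/m7.png

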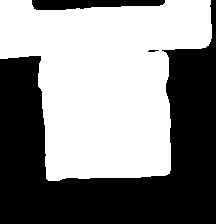

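```bash
cat >> h.py <<'E'
def cross(v,thr,rev=False):
    i=np.where(v>thr)[0]
    j=i[-1] if rev else i[0]; j2=j+1 if rev else j-1
    return j+(j2-j)*(v[j]-thr)/(v[j]-v[j2])
def sqtin(d,win,rows,cols,z):
    """edges left,right (rows) and near (cols) of square lid in the top picture"""
    x0,y0,x1,y1=win; g=cv2.GaussianBlur(d["image"].max(2),(3,3),0).astype(float)
    hi=np.median(g[rows[0]:rows[1],cols[0]:cols[1]]); thr=(hi+95)/2
    L=[(x0+cross(g[r,x0:x1],thr),r) for r in range(*rows)]
    Rr=[(x0+cross(g[r,x0:x1],thr,True),r) for r in range(*rows)]
    N=[(c,y0+cross(g[y0:y1,c],thr,True)) for c in range(*cols)]
    out={}
    for n,p,ax in(("L",L,0),("R",Rr,0),("N",N,1)):
        P=np.array([todeck(q) for q in ray(d,p,z)])*1000
        f=np.polyfit(P[:,ax],P[:,1-ax],1); out[n]=(P[:,1-ax].mean().round(1),np.degrees(np.arctan(f[0])).round(1)); 
    return hi,out
E
python3 - <<'E'
from h import *
d=get_image("top")
print(sqtin(d,(268,166,322,206),(170,192),(285,305),.072))
E
```

```text
(np.float64(158.0), {'L': (np.float64(-32.7), np.float64(0.9)), 'R': (np.float64(-107.9), np.float64(0.7)), 'N': (np.float64(-87.3), np.float64(0.5))})
```

The tin is at deck (-50, -70), with yaw about 0±0.8°, and its lateral position is 0.3 mm off the nest's centre line. I'll reposition behind it for the straight push.

```bash
python3 -c "
from h import *
print(inc(-.135,-.0703,.107,0),inc(-.135,-.0703,.047,0))"
```

```text
[17.69 -8.29 -0.19 89.86] [17.67 -8.28  5.81 89.86]
```

Call:
move_arm(increments=[[2, -5, -0.5, 10, 4.5], [5, -8.3, -0.5, 20, 4.5], [10, -8.3, -0.5, 30, 4.5], [14, -8.3, -0.5, 40, 4.5], [17.7, -8.3, 0, 50, 4.5]])

```text
t: 5.52
tool_pos: [0.4802, -0.0491, 0.1055]
tool_rot: [-2.92, -1.156, 0.001]
contact_force: [0.0, 0.1, -1.1]
opening: 0.0447
```

Call:
move_arm(increments=[[0, 0, 0, 10, 4.5], [0, 0, 0, 20, 4.5], [0, 0, 0, 30, 4.5], [0, 0, 1, 40, 4.5], [0, 0, 1.5, 40, 4.5]])

```text
t: 6.15
tool_pos: [0.48, -0.0505, 0.0897]
tool_rot: [-3.139, -0.099, 0.004]
contact_force: [-0.3, 0.5, 0.3]
opening: 0.0452
```

```bash
python3 -c "
from h import *
show();print(inc(-.130,-.0703,.047,0))"
```

```text
t 6.15 deck [-135.4  -69.9] z 0.0897 yawdeck 0.1 F [-0.3  0.5  0.3] op 0.0452
[0.55 0.05 4.27 0.08]
```

Call:
move_arm(increments=[[0, 0, 2.5, 0, 4.5], [0, 0, 4.2, 0, 4.5], [1.5, 0, 4.3, 0, 4.5], [3, 0, 4.3, 0, 4.5], [4, 0, 4.3, 0, 4.5]])

```text
t: 6.78
tool_pos: [0.5218, -0.0495, 0.0482]
tool_rot: [-3.14, -0.095, 0.002]
contact_force: [-3.7, -0.4, 1.4]
opening: 0.045
```

```bash
python3 -c "
from h import *
show();print(inc(-.03,-.0703,.047,0))"
```

```text
t 6.775 deck [-93.6 -71.4] z 0.0482 yawdeck -0.1 F [-3.7 -0.4  1.4] op 0.045
[ 6.36 -0.12  0.12 -0.07]
```

Call:
move_arm(increments=[[1, 0, 0, 0, 4.5], [2, 0, 0, 0, 4.5], [3, 0, 0, 0, 4.5], [4, -0.05, 0, 0, 4.5], [5, -0.1, 0, 0, 4.5]])

```text
t: 7.4
tool_pos: [0.5717, -0.0457, 0.0482]
tool_rot: [-3.14, -0.093, 0.0]
contact_force: [-1.6, 0.4, 0.1]
opening: 0.0452
```

Run:
```python
from h import *
show();print(inc(.02,-.070,.047,0))
d=get_image("top");cv2.imwrite("pics/t8.png",cv2.resize(d["image"][90:260,200:400,::-1],None,fx=3.5,fy=3.5,interpolation=cv2.INTER_CUBIC))
d=get_image("scene");cv2.imwrite("pics/s8.png",cv2.resize(d["image"][180:330,200:400,::-1],None,fx=4,fy=4,interpolation=cv2.INTER_CUBIC))
```

```text
t 7.4 deck [-43.5 -70.7] z 0.0482 yawdeck -0.1 F [-1.6  0.4  0.1] op 0.0452
[ 6.35 -0.09  0.12 -0.14]
```

View pics/t8.png

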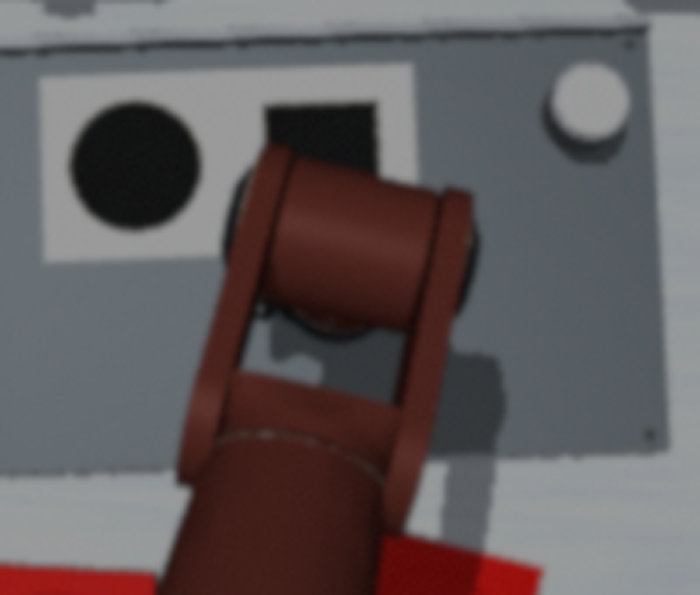

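View pics/s8.png

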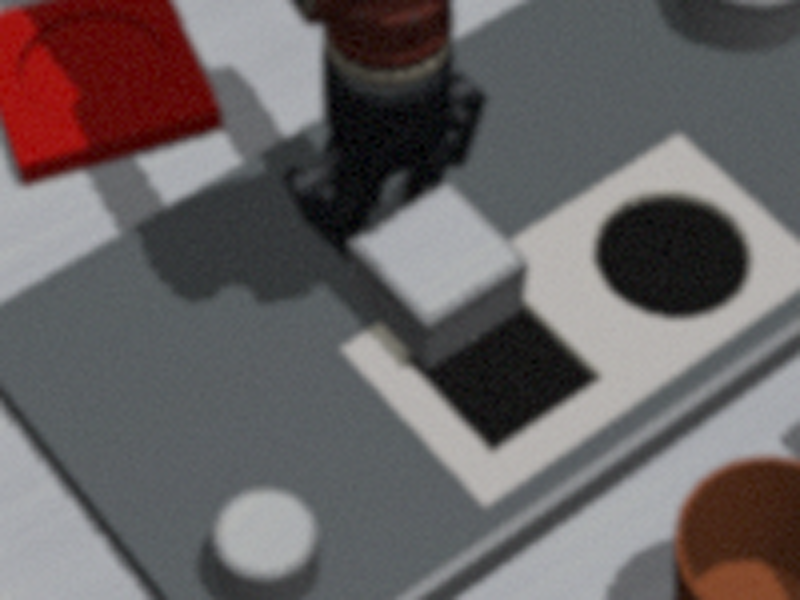

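The scene crop shows the tin aligned, with its leading edge just entering the square recess near (430,350) in the crop. I'll push on.

Call:
move_arm(increments=[[1, 0, 0, 0, 4.5], [2, 0, 0, 0, 4.5], [3, -0.05, 0, 0, 4.5], [4, -0.05, 0, 0, 4.5], [4.8, -0.05, 0, 0, 4.5]])

```text
t: 8.12
tool_pos: [0.62, -0.0423, 0.0482]
tool_rot: [-3.14, -0.094, -0.002]
contact_force: [-1.4, 0.2, -0.4]
opening: 0.0449
```

Run:
```python
from h import *
show();print(inc(.02,-.070,.047,0))
d=get_image("scene");cv2.imwrite("pics/s9.png",cv2.resize(d["image"][180:330,200:400,::-1],None,fx=4,fy=4,interpolation=cv2.INTER_CUBIC))
```

```text
t 8.125 deck [  4.9 -70.3] z 0.0482 yawdeck -0.1 F [-1.4  0.2 -0.4] op 0.0449
[ 1.51 -0.04  0.12 -0.14]
```

View pics/s9.png

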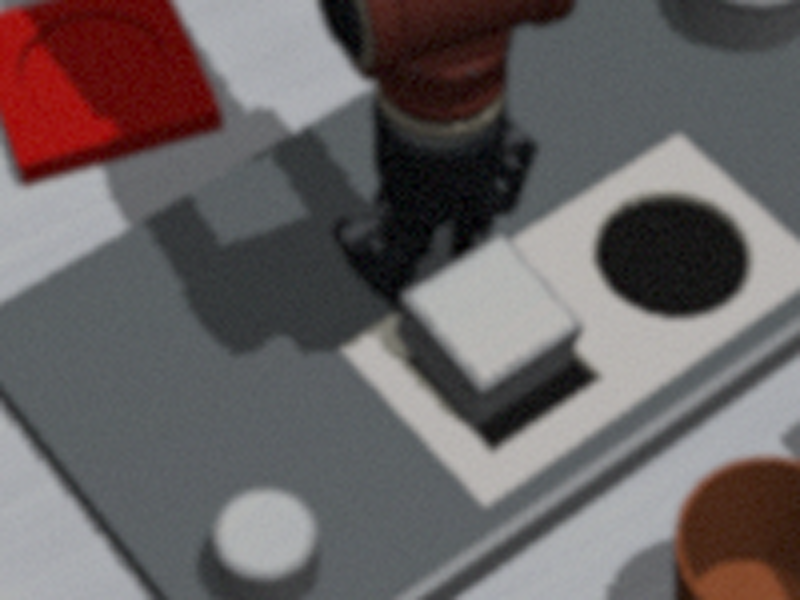

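The tin is tipped slightly nose down into the recess and well aligned. About 15 mm remains.

Call:
move_arm(increments=[[0.6, 0, 0, 0, 4.5], [1.1, 0, 0, 0, 4.5], [1.4, 0, 0, 0, 4.5], [1.6, 0, 0, 0, 4.5], [1.6, 0, 0, 0, 4.5]])

```text
t: 8.8
tool_pos: [0.6352, -0.0414, 0.0484]
tool_rot: [3.14, 0.094, 0.001]
contact_force: [-0.0, 0.3, -0.5]
opening: 0.0451
```

Run:
```python
from h import *
show();print(inc(.02,-.070,.047,0))
d=get_image("scene");cv2.imwrite("pics/s10.png",cv2.resize(d["image"][180:330,200:400,::-1],None,fx=4,fy=4,interpolation=cv2.INTER_CUBIC))
```

```text
t 8.8 deck [ 20.1 -70.4] z 0.0484 yawdeck -0.1 F [-0.   0.3 -0.5] op 0.0451
[-0.01 -0.04  0.14 -0.13]
```

View pics/s10.png

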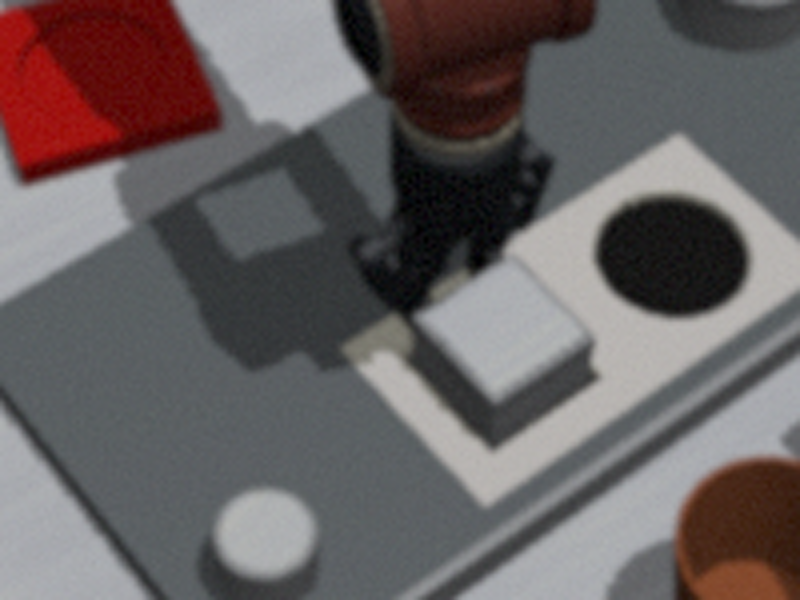

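The square tin's lid now sits lower and parallel inside the recess, and the contact force is zero. I'll back off, rise and check from above.

Call:
move_arm(increments=[[-2, 0, 0, 0, 4.5], [-4, 0, -2, 0, 4.5], [-6, -3, -7, -10, 4.5], [-9, -8, -10, -20, 4.5], [-12, -14, -10, -30, 4.5]])

```text
t: 9.48
tool_pos: [0.5124, 0.0857, 0.1525]
tool_rot: [3.005, 0.908, 0.014]
contact_force: [0.8, 0.6, -0.4]
opening: 0.045
```

Run:
```python
from h import *
show();print(inc(-.0984,.3156,.13,124.4))
d=get_image("top");cv2.imwrite("pics/t11.png",cv2.resize(d["image"][90:260,200:400,::-1],None,fx=3.5,fy=3.5,interpolation=cv2.INTER_CUBIC))
```

```text
t 9.475 deck [-94.7  64.1] z 0.1525 yawdeck 30.1 F [ 0.8  0.6 -0.4] op 0.045
[ 12.27 -21.96   2.25 -94.32]
```

View pics/t11.png

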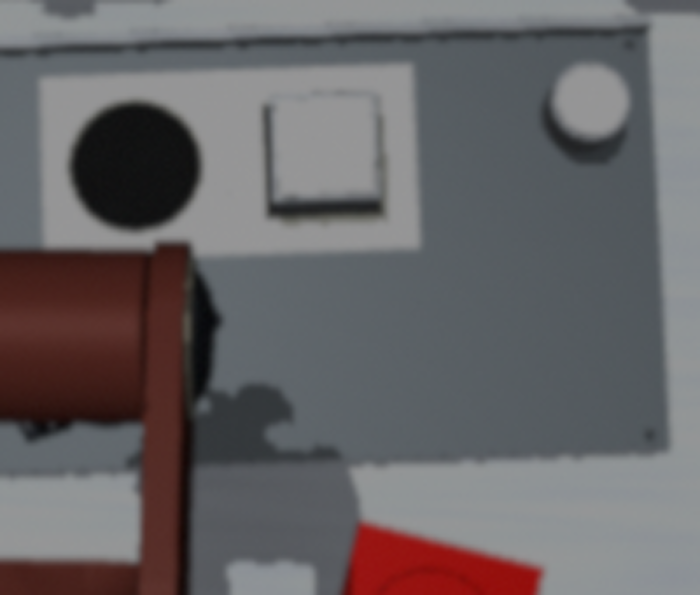

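From above, the square tin is inside its recess with a dark gap around it. On to the round tin.

Call:
move_arm(increments=[[2.5, -4.5, 0, -10, 5], [5, -9, 0, -20, 5], [7.5, -13.5, 0, -30, 5], [10, -18, 0, -40, 5], [12.3, -22, 0, -50, 5]])

```text
t: 10.15
tool_pos: [0.492, 0.3383, 0.1488]
tool_rot: [2.339, 2.097, 0.003]
contact_force: [-0.3, 0.3, -0.2]
opening: 0.05
```

Call:
move_arm(increments=[[0, 0, 0, -10, 5], [0, 0, 0, -20, 5], [0, 0, 0, -30, 5], [0, 0, 1, -40, 5], [0, 0, 2, -44.3, 5]])

```text
t: 10.78
tool_pos: [0.4925, 0.3365, 0.1285]
tool_rot: [1.38, 2.821, 0.003]
contact_force: [-0.9, 0.7, -0.2]
opening: 0.0497
```

Run:
```python
from h import *
show();print(inc(-.0984,.3156,.048,124.4))
d=get_image("scene");cv2.imwrite("pics/s12.png",cv2.resize(d["image"][100:250,300:500,::-1],None,fx=4,fy=4,interpolation=cv2.INTER_CUBIC))
```

```text
t 10.775 deck [-98.9 315.6] z 0.1285 yawdeck 124.3 F [-0.9  0.7 -0.2] op 0.0497
[-0.03  0.03  8.05 -0.07]
```

View pics/s12.png

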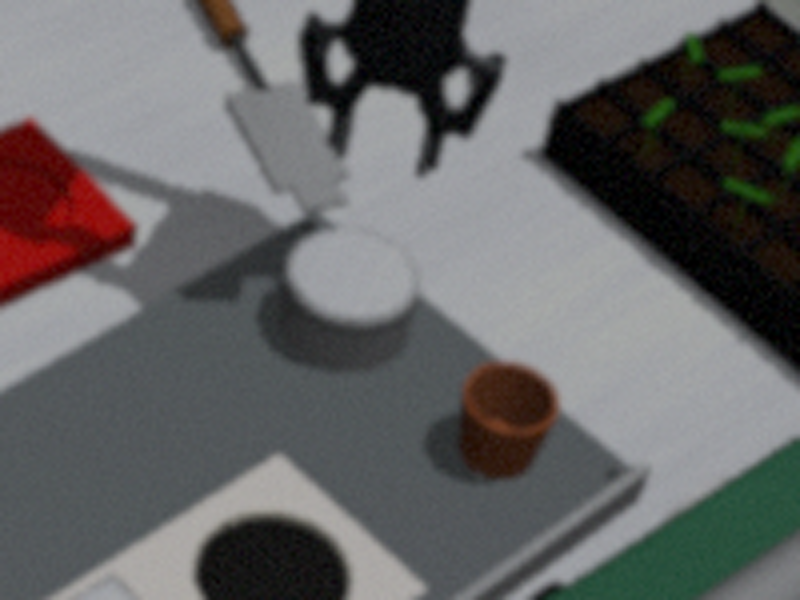

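Run:
```python
from h import *
d=get_image("scene")
print([todeck(p)*1000 for p in ray(d,[(386.5,151.5),(378,153.5),(383,141)],.005)])
o,R=state(); print(R)
for a in(-.04,-.025,.025,.04):
  for b in(-.011,.011):
    p=o["tool_pos"]+R@[b,a,.017]; print(a,b,todeck(p)*1000)
```

```text
[array([-155.29773484,  357.35584283]), array([-164.38532983,  330.86232444]), array([-195.15816314,  381.07563087])]
[[-6.11475695e-01  7.91262140e-01 -1.30393812e-03]
 [ 7.91263131e-01  6.11475556e-01 -5.49566505e-04]
 [ 3.62475118e-04 -1.36780472e-03 -9.99998999e-01]]
-0.04 -0.011 [-126.90340101  283.57020308]
-0.04 0.011 [-139.25217045  301.77755955]
-0.025 -0.011 [-114.4893093   291.98981743]
-0.025 0.011 [-126.83807873  310.19717391]
0.025 -0.011 [-73.10900358 320.05519862]
0.025 0.011 [-85.45777301 338.2625551 ]
0.04 -0.011 [-60.69491186 328.47481298]
0.04 0.011 [-73.0436813  346.68216945]
```

The fingers clear the trowel tip (deck about (-155,357)) by at least 40 mm. I'll lower and make contact.

Call:
move_arm(increments=[[0, 0, 4, 0, 5], [0, 0, 8, 0, 5], [-0.7, 0, 8, 0, 5], [-1.6, 0, 8, 0, 5], [-2.4, 0, 8, 0, 5]])

```text
t: 11.5
tool_pos: [0.5086, 0.3176, 0.0508]
tool_rot: [1.385, 2.818, 0.005]
contact_force: [-2.0, 3.4, 2.5]
opening: 0.0499
```

Call:
move_arm(increments=[[-1, 0, 0, 0, 5], [-2, 0, 0, 0, 5], [-3, 0, 0, 0, 5], [-4, 0, 0, 0, 5], [-5, 0, 0, 0, 5]])

```text
t: 12.12
tool_pos: [0.5386, 0.2787, 0.0507]
tool_rot: [1.385, 2.819, 0.006]
contact_force: [-3.7, 5.2, 3.3]
opening: 0.0501
```

Run:
```python
from h import *
show();u=np.array([.565,-.825]);print(inc(*(np.array([.07,.07])-.0496*u),.048,124.4))
d=get_image("scene");cv2.imwrite("pics/s13.png",cv2.resize(d["image"][130:280,280:480,::-1],None,fx=4,fy=4,interpolation=cv2.INTER_CUBIC))
```

```text
t 12.125 deck [-56.5 255. ] z 0.0507 yawdeck 124.1 F [-3.7  5.2  3.3] op 0.0501
[-17.45   0.06   0.24  -0.26]
```

View pics/s13.png

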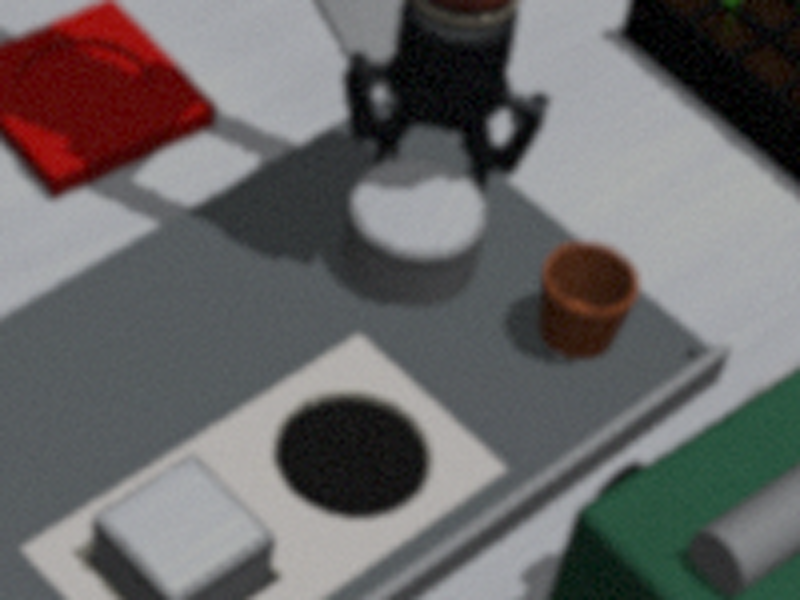

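The tin is caged between the two fingers and sliding. About 175 mm remains and the line is true.

Call:
move_arm(increments=[[-1.2, 0, 0, 0, 5], [-2.5, 0, 0, 0, 5], [-3.8, 0, 0, 0, 5], [-5.1, 0, 0, 0, 5], [-6.4, 0, 0, 0, 5]])

```text
t: 12.8
tool_pos: [0.5775, 0.2281, 0.0504]
tool_rot: [1.384, 2.82, 0.006]
contact_force: [-4.5, 5.6, 6.2]
opening: 0.0499
```

Call:
move_arm(increments=[[-1.2, 0, 0, 0, 5], [-2.4, 0, 0, 0, 5], [-3.6, 0, 0, 0, 5], [-4.8, 0, 0, 0, 5], [-5.8, 0, 0, 0, 5]])

```text
t: 13.42
tool_pos: [0.6129, 0.1821, 0.0504]
tool_rot: [1.384, 2.82, 0.005]
contact_force: [-3.9, 4.5, 7.0]
opening: 0.0499
```

Run:
```python
from h import *
show();u=np.array([.565,-.825]);print(inc(*(np.array([.07,.07])-.0496*u),.048,124.4))
d=get_image("scene");cv2.imwrite("pics/s14.png",cv2.resize(d["image"][150:300,260:460,::-1],None,fx=4,fy=4,interpolation=cv2.INTER_CUBIC))
```

```text
t 13.425 deck [ 11.7 154.1] z 0.0504 yawdeck 124.1 F [-3.9  4.5  7. ] op 0.0499
[-5.27  0.08  0.24 -0.25]
```

View pics/s14.png

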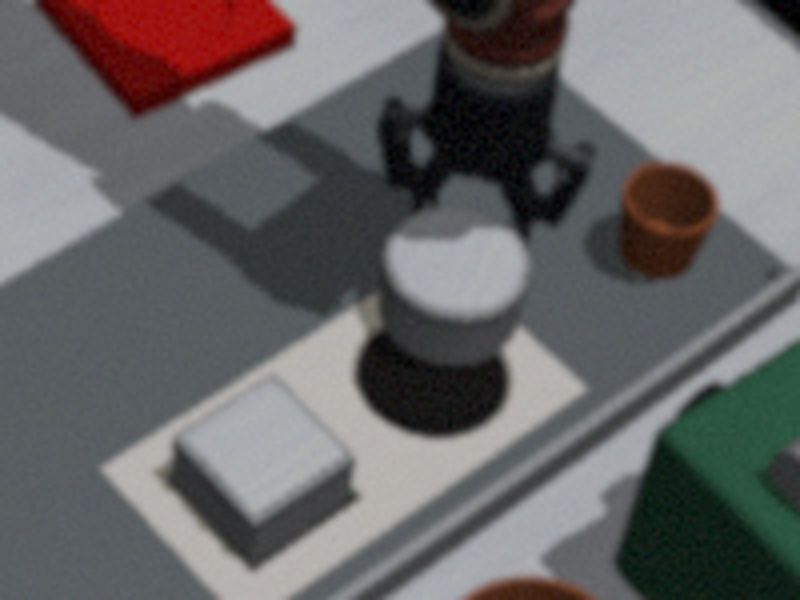

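On line: the tin's leading rim is over the round recess at (440,365) in the crop. Now the last 53 mm.

Call:
move_arm(increments=[[-1, 0, 0, 0, 5], [-2, 0, 0, 0, 5], [-3, 0.05, 0, 0, 5], [-3.8, 0.05, 0, 0, 5], [-4.5, 0.05, 0, 0, 5]])

```text
t: 14.1
tool_pos: [0.6408, 0.1461, 0.0496]
tool_rot: [1.383, 2.819, 0.002]
contact_force: [-0.5, 1.3, -1.1]
opening: 0.0498
```

Call:
move_arm(increments=[[-0.4, 0, 0, 0, 5], [-0.7, 0, 0, 0, 5], [-0.9, 0, 0, 0, 5], [-0.9, 0, 0, 0, 5]])

```text
t: 14.6
tool_pos: [0.6451, 0.1385, 0.0478]
tool_rot: [-1.384, -2.82, 0.001]
contact_force: [-2.0, 0.5, -0.8]
opening: 0.0502
```

Run:
```python
from h import *
show();u=np.array([.565,-.825]);print(inc(*(np.array([.07,.07])-.0496*u),.048,124.4))
d=get_image("scene");cv2.imwrite("pics/s15.png",cv2.resize(d["image"][180:330,260:460,::-1],None,fx=4,fy=4,interpolation=cv2.INTER_CUBIC))
```

```text
t 14.6 deck [ 41.1 108.5] z 0.0478 yawdeck 124.2 F [-2.   0.5 -0.8] op 0.0502
[ 0.15  0.21 -0.02 -0.24]
```

View pics/s15.png

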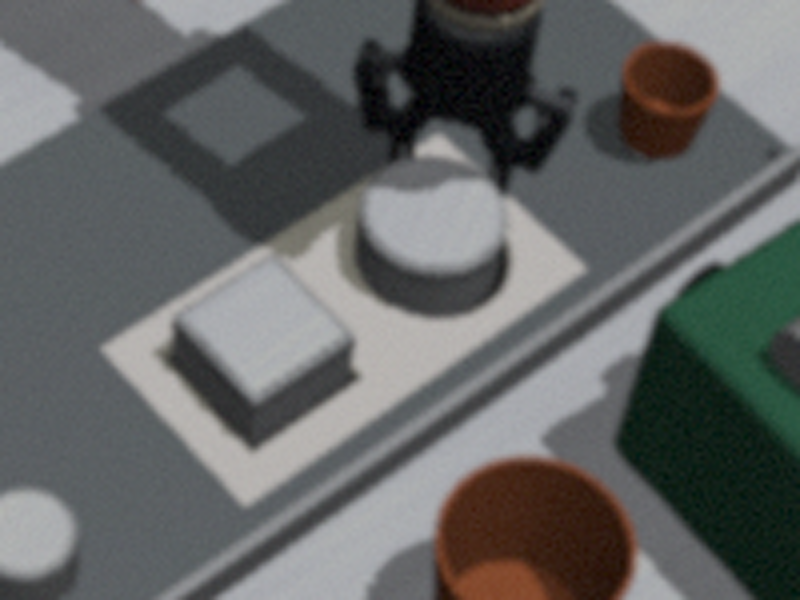

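The round tin has dropped in. I'll back off clear and check both tins from the two views.

Call:
move_arm(increments=[[2, 0, 0, 0, 5], [5, 0, -2, 0, 5], [10, -2, -8, 0, 5], [15, -6, -12, 0, 5], [20, -8, -12, 0, 5]])

```text
t: 15.28
tool_pos: [0.475, 0.2419, 0.1679]
tool_rot: [1.383, 2.815, 0.007]
contact_force: [0.8, 0.6, 0.9]
opening: 0.05
```

Run:
```python
from h import *
show()
d=get_image("top");cv2.imwrite("pics/t16.png",cv2.resize(d["image"][90:260,140:400,::-1],None,fx=3,fy=3,interpolation=cv2.INTER_CUBIC))
d=get_image("scene");cv2.imwrite("pics/s16.png",cv2.resize(d["image"][200:310,270:410,::-1],None,fx=5,fy=5,interpolation=cv2.INTER_CUBIC))
```

```text
t 15.275 deck [-122.3  222.3] z 0.1679 yawdeck 124.1 F [0.8 0.6 0.9] op 0.05
```

View pics/t16.png

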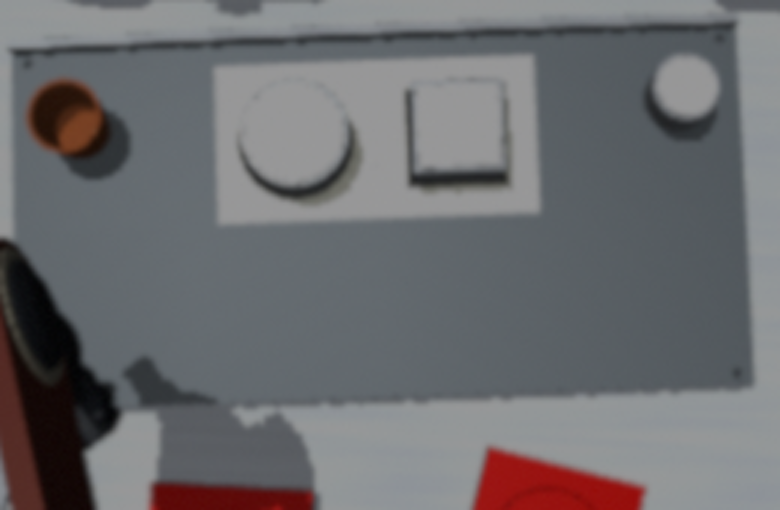

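View pics/s16.png

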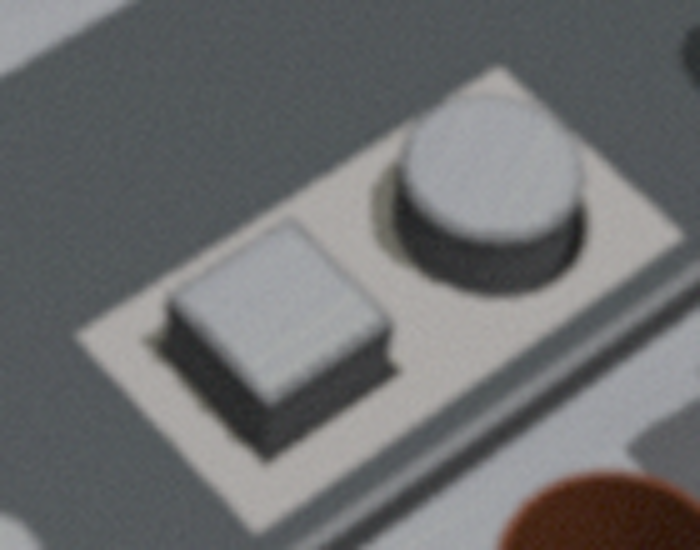

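Both views show both lids inside their recesses. I'll triangulate the lid heights, which should be 64 mm if seated.

Run:
```python
from h import *
S=get_image("scene");T=get_image("top")
def tri(ps,pt):
    a=cv2.undistortPoints(np.array([[ps]],float),S["K"],S["D"]).reshape(2,1);b=cv2.undistortPoints(np.array([[pt]],float),T["K"],T["D"]).reshape(2,1)
    X=cv2.triangulatePoints(np.c_[S["R"],S["t"]],np.c_[T["R"],T["t"]],a,b);X=(X[:3]/X[3]).ravel();return np.r_[todeck(X),X[2]]*1000
f=lambda x,y:((x+.5)/5-.5+270,(y+.5)/5-.5+200)
g=lambda x,y:((x+.5)/3-.5+140,(y+.5)/3-.5+90)
for n,a,b in(("nearR",(172,298),(506,171)),("nearL",(288,222),(412,174)),("farL",(388,325),(411,82)),("farR",(270,402),(504,80)),("round c",(493,167),(296,134)),("round R lim",(493,167),(296,134))):
    print(n,tri(f(*a),g(*b)).round(1))
# predicted lids at seated height in both views, for centre (70,+-70)
for dd,nm in((S,"s"),(T,"t")):
    im=dd["image"][:,:,::-1].copy(); k=5;im=cv2.resize(im,None,fx=k,fy=k,interpolation=cv2.INTER_CUBIC)
    for z,col in((.064,(0,255,0)),(.072,(0,0,255))):
        for sh in(0,1):
            if sh: q=np.array([(73+39*a,-70+39*b) for a,b in((-1,-1),(-1,1),(1,1),(1,-1))])/1000
            else: q=np.array([(70+46*np.cos(t),70+46*np.sin(t)) for t in np.linspace(0,6.28,60)])/1000
            W=np.array([[*toworld(p),z] for p in q]); p,_=cv2.projectPoints(W,cv2.Rodrigues(dd["R"])[0],dd["t"],dd["K"],dd["D"])
            cv2.polylines(im,[np.int32((p+.5)*k)],True,col,1)
    x0,y0=(270,200) if nm=="s" else (205,100)
    cv2.imwrite(f"pics/o17{nm}.png",im[y0*k:(y0+110)*k,x0*k:(x0+140)*k])
```

```text
nearR [  31.1 -107.    63. ]
nearL [ 30.2 -30.9  60.4]
farL [107.2 -33.1  63.3]
farR [ 106.9 -108.5   67. ]
round c [67.6 66.3 65.5]
round R lim [67.6 66.3 65.5]
```

View pics/o17s.png

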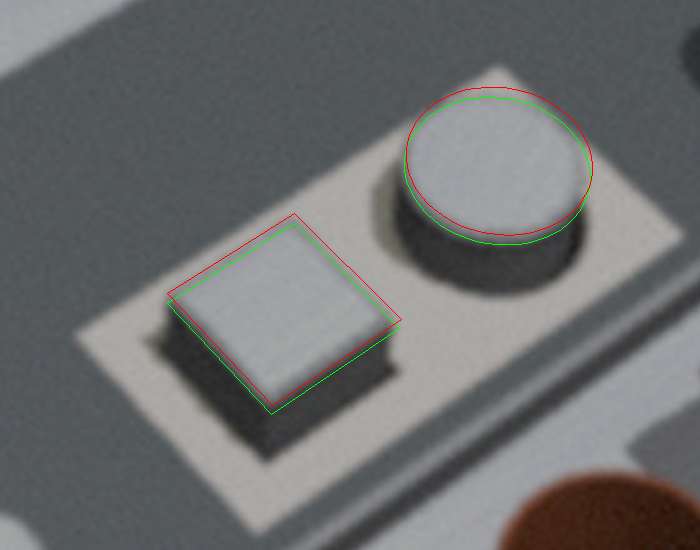

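View pics/o17t.png

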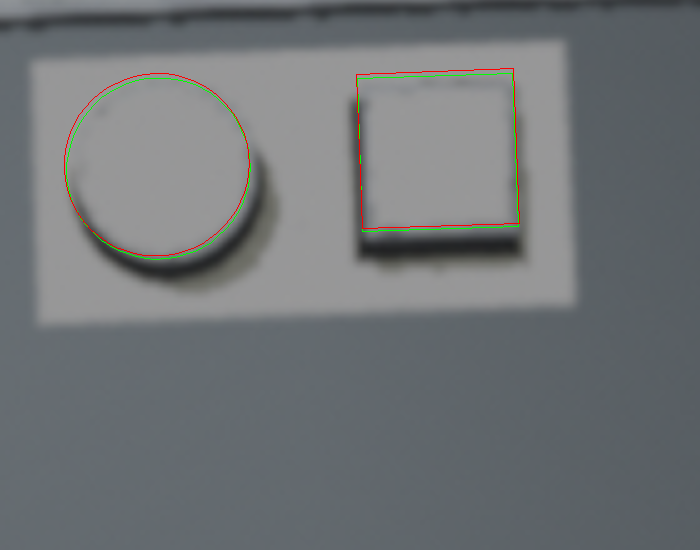

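Run:
```python
from h import *
d=get_image("top");print("small tin",circ(d,big(d,(114,255),(353,106,384,134)),.064)[0])
show();print(order.finish_job())
```

```text
small tin (724.968017578125, -229.95950317382812)
t 15.525 deck [-122.5  221.4] z 0.1647 yawdeck 124.2 F [ 0.1 -0.3  0.3] op 0.0498
the job is handed in; nothing more can be done
None
```

I slid both tins across the deck into their own nests and handed the job in at 15.5 s, with the gripper clear of everything.

- **Square tin:** I pushed it flat-faced along an arc until it lay square to the deck, then straight into the square nest. The four lid corners came out at 60–67 mm, averaging 63.4 mm, where 64 mm means seated. It is centred at about deck (69, -70) mm.
- **Round tin:** I pushed it diagonally between the two open fingers into the round nest. The lid centre came out at 65.5 mm, and its outline in the scene view matched a flat lid at 64 mm to about 2 px along its top, bottom and left edges.
- **Disagreement:** The round tin's measured centre, (67.6, 66.3) mm, is 4.4 mm off the nest centre, just over the 4 mm of play. I took that as the tin resting near the wall, within the 2 mm calibration error. On the square tin, the corner heights spread more than I'd like because I picked the corners by eye on blurred edges.
- **Bystanders:** The small tin reads the same to 0.3 mm before and after. The clay pot looked unmoved in the last picture. I planned the moves clear of the brush and trowel but did not measure either at the end.

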